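Light-cure the screw lock of a bracket assembly

ROBOT

A 6-joint arm with a two-finger parallel gripper is mounted at the origin on a cart in front of the work surface, level with it; the furniture and walls round the work are solid. World frame = base frame: x ahead of the robot, y to its left, z up, the work surface at z = 0. Lengths are in m, angles in rad, forces in N, time in s.
With the tool pointing down it reaches from about 0.35 to 0.95 m from the base axis. Payload 17.4 kg.
Tool frame: the origin (TCP) lies at the very end of the fingers, on their centre line; the grasp point (between the pads) lies 19 mm behind it; z points along the fingers, y is the direction in which the jaws open and shut (so a half turn about z gives the same grasp; the last joint's range is limited). The gripper opens to 93 mm and grips with 3 to 60 N. Pads are 15 mm wide; open, the fingers measure 128 mm over their backs; the gripper's body (75 mm by 188 mm) begins 65 mm behind the grasp point.
Start: joints at [1.293, 0.116, 1.442, -0, 1.584, -0.038], TCP at [0.16, 0.656, 0.219] pointing down, gripper open.
Joint ranges: [-2.83, 2.83], [-0.83, 2.19], [0.07, 2.5], [-1.14, 4.28], [0.01, 3], [-2.97, 2.97]. Speed limits (rad/s): [1.89, 1.89, 2.22, 3.14, 3.14, 3.14].

INTERFACE

Orientations are given as a unit quaternion [x, y, z, w].
In Python, from plant import manip, cams, spotter gives the robot as it stands. The module is installed in compiled form; this text tells all that it offers.
- The arm moves only by the tool play_rows, never from a script. Its argument "increments" is a list of rows, each an object of numbers: "tx", "ty", "tz": the shift along the tool's x, y, z in m; "rx", "ry", "rz": the turn, a rotation vector about the tool's x, y, z in degrees; "claw": the gripper's target within -1 to 1 (fully open at 1, half-way at 0, shut at -1). In form: [{"tx": .., "ty": .., "tz": .., "rx": .., "ry": .., "rz": .., "claw": ..}, ...]. A call has 1 to 8 rows; each row is the pose to reach, as a shift and turn from the pose commanded when the call began, along the tool's axes at that moment; what a row does not reach only later rows make up. A row lasts 1/12 s, in which the tool goes at most 41.7 mm and 7.16 degrees, less where a joint would pass 70% of its speed; a pose out of reach is approached as far as the arm can. A call with a gripper value outside its range is refused whole. The fingers move at their own pace and stop on an object; "grip_force" is the grip in N (left out, the last holds). Time passes only in rows, so rows that repeat a pose let the fingers close. It gives the time, the measured TCP pose, the force and the opening at its end, in the units of the state.
- manip.observe(): the state, without advancing time (a new reading comes with each control period).
- cams.read_camera(name): name is "scene" or "top" or "wrist"; returns a dict with "image" (420x560x3 uint8, red, green, blue), "camera_matrix" (3x3 intrinsics, pixels), "position" and "attitude" of the camera in the world; the wrist camera has in their place "T_tool_cam" (4x4, takes a point from camera to tool coordinates, whose origin is the TCP and whose axes are the flange's). Camera axes: x right, y down, z forward; pixel columns grow to the right and rows downward; lengths in m; the calibration is good to about 2 mm. A picture is of the moment at which its call begins: read the wrist's pose just before it. There is no depth.
- manip.close_job(): hands the job in, once; it reports no verdict.
Trained networks look in a picture, given as the dict that the camera call returned (one of the last four; its "shot" number tells which), for a name from the list of things; names that differ only in an ending like _2 or _b are one class to them, and where a whole thing is asked for, a point or a joint stands for the part that bears it (a point fixed in the world has none). Each returns a list of dicts, best first, with "confidence" (0 to 1); they miss things now and then, are a little off and sometimes report something else, mostly with a low value. They report only what shows in the picture. A call takes as long as a camera call.
- spotter.search_frame(picture, name): "location" ([x, y, z] in m, in world coordinates, good to about 4 mm: the middle of the surface that is visible of it).
The state is a dict: "clock": time; "joints": joint angles; "joint_velocities": joint speeds; "joint_efforts": joint torques, N m; "eef_pos": TCP position; "ee_rot": TCP orientation; "wrist_force": force on the tool from outside, world axes, zero at the start; "torque": the same for the moment, N m; "finger_gap": finger opening in m.
Only numpy, scipy, OpenCV 4.12 (cv2) and the standard library are available. Lean on these libraries where they do the work, as an engineer would, in place of code of your own. Each camera call takes 0.05 s, during which the arm holds its last target.

TASK

Set the screw lock of the bracket assembly that sits in the curing jig: first give it a shot of activator by pressing the cap of the fixed spray can beside the jig right down and letting it spring back up, then take the curing lamp out of its cradle by the handle and carry it over the things in between and the jig's two shields. Finish still holding the lamp upright between the shields, its long head centred over the assembly and in line with it, with a gap of about one centimetre above the screw heads; on the way and at the end the lamp must not touch the assembly, the jig or the can, and once it is out of the cradle the can is not pressed again. Leave the assembly in its nest and everything else where it stands.

Things in the scene. Friction and masses are not known exactly. Their poses are not given: they have to be found in the camera images.
- jig: Fixed curing jig: aluminium plate 100 x 150 x 12 mm, long along y; origin: centre of its underside, on the table. A dark nest in its middle (rim 28 mm above the table) holds the assembly. Two upright amber shields, 3 mm thick, 110 mm long, run along y at x = +-34 mm (65 mm clear between them), tops 57 mm above the table; the channel's ends are open.
- assembly: The bracket assembly lying in the jig's nest, loose (1.5 mm play): dark slotted plate 30 x 98 mm, long along its y axis, with three light screws. Origin: centre of its underside, 18 mm above the table; plate top 10 mm and tops of the screw heads 14 mm above the origin (32 mm above the table). Two like it lie fixed on the table at the back.
- cap_top (a point): Centre of the top of the spray can's white round cap, 23 mm across, 109 mm above the table when up. The white can, 40 mm across, stands clamped in a fixed round holder, 60 mm across, about 137 mm from the jig's centre off its -y end; a thin tube on the cap reaches 50 mm out towards the nest. Press from above, near the centre, with closed fingertips.
- can_cap (a joint): Travel of the spray can's cap in m: 0 up, 0.005 right down against its stop; it sprays from about 0.0035. Spring: 1.8 N to start, 4.8 N at the stop; it springs back up by itself.
- cradle: Charging cradle of the lamp, fixed: black block 60 x 130 x 26 mm, origin at the centre of its underside, on the table; long along its y axis. Its open pocket (34 x 104 mm, floor 12 mm above the table) holds the head of the lamp with about 2 mm play all round; the lamp lifts straight up out of it.
- lamp: Loose curing lamp, 180 g, upright in the cradle, head down; comes on by itself when lifted. Origin: centre of its underside (the window), z up. Black head 30 x 98 mm, long along y, up to 31 mm above the origin; on its middle an upright grey handle, 26 mm thick along x, 34 mm wide along y, 31 to 96 mm above the origin, end cap to 100 mm. Grip it across the 26 mm.
- oiler: Bystander: small cream oil bottle with a thin spout, 41 mm across, 118 mm high; origin at the centre of its underside.
- nut_driver: Bystander: nut driver lying, 186 mm long along its y axis, 29 mm high.
- hex_key: Bystander: L-shaped hex key lying, 30 x 87 x 6 mm.
- parts_dish: Bystander: small dish of washers, 65 mm across, 20 mm high.
- eraser: Bystander: eraser, 19 x 46 x 12 mm.

How it is judged:
On the way, in this order (a step that is already met when the one before it is completed fails the run):
1. the can's cap is pressed down to where it sprays, the lamp still in its cradle (value of joint can_cap above 0.0035 m and z of lamp in the frame of cradle below 0.02 m), for 0.1 s.
2. the cap has sprung back up, the lamp still in its cradle (value of joint can_cap below 0.001 m and z of lamp in the frame of cradle below 0.02 m), for 0.1 s.
3. the lamp is lifted clear of its cradle in the fingers (z of lamp in the frame of cradle above 0.04 m and contact force between lamp and the fingers above 1 N and contact force between lamp and cradle below 0.1 N), for 0.1 s.
At the end, for the whole second after the job is handed in: Held still and upright (0.12 rad) in the fingers, window 3 to 20 mm above the screw heads, centred on the assembly within 8 mm across and 10 mm along, in line within 0.12 rad; lamp touches neither assembly nor jig; cap up; assembly in its nest (z of lamp in the frame of assembly between 0.017 and 0.034 m and x of lamp in the frame of assembly between -0.008 and 0.008 m and y of lamp in the frame of assembly between -0.01 and 0.01 m and angle between the y axis of lamp and the y axis of assembly, either way round below 0.12 rad and angle between lamp's own z axis and vertical below 0.12 rad and contact force between lamp and the fingers above 1 N and linear speed of lamp below 0.02 m/s and contact force between lamp and assembly below 0.1 N and contact force between lamp and jig below 0.1 N and value of joint can_cap below 0.001 m and z of assembly in the frame of jig between 0.015 and 0.021 m and horizontal distance between assembly and jig below 0.005 m); the arm keeps its last pose, push and grip.
It fails at once if the lamp touches the assembly (contact force between lamp and assembly above 0.3 N).
It fails at once if the lamp touches the jig or its shields (contact force between lamp and jig above 0.5 N).
It fails at once if the lamp touches the can (contact force between lamp and can above 0.5 N).
It fails at once if the cap is pressed while the lamp is out of its cradle (value of joint can_cap above 0.0025 m and z of lamp in the frame of cradle above 0.035 m).
It fails at once if a bystander is shoved or knocked over, or the assembly is shifted (distance of any of oiler, hex_key, parts_dish, eraser from where it was at the start of the episode above 0.015 m or angle between oiler's own z axis and vertical above 0.5 rad or distance of nut_driver from where it was at the start of the episode above 0.02 m or distance of assembly from where it was at the start of the episode above 0.006 m).
It also fails if it takes over 45 s, if anything falls off the work surface, if the arm or the gripper's body presses on something with over 40 N, if the wrist force passes 120 N, or if a joint passes its speed limit or range.

## Working session

There is one attempt and no reset: what is moved stays moved. The work goes in short steps, Python scripts to look and compute and a tool call to move; the robot and the scene stay as the last step left them, time stands still between calls to the robot, and variables do not carry over. Pictures are saved under pics/ and viewed, and the job is handed in when it is done.

Besides the shell and the picture viewer there is one more tool, called after "Emit:" as a command line: name --argument value ..., lists and objects as JSON in quotes. play_rows: Moves the arm, as the interface text tells. Its arguments: {"type":"object","properties":{"increments":{"type":"array","items":{"type":"object","properties":{"tx":{"type":"number"},"ty":{"type":"number"},"tz":{"type":"number"},"rx":{"type":"number"},"ry":{"type":"number"},"rz":{"type":"number"},"claw":{"type":"number"}}}},"grip_force":{"type":"number"}},"required":["increments"]}

```bash
mkdir -p pics; cat > h.py <<'E'
import numpy as np, cv2, json
from scipy.spatial.transform import Rotation as R
from plant import manip, cams, spotter
def save(p,n): cv2.imwrite(f'pics/{n}.png', cv2.cvtColor(p['image'],cv2.COLOR_RGB2BGR))
E
python3 - <<'E'
from h import *
s=manip.observe(); print({k:np.round(v,4).tolist() for k,v in s.items()})
for c in ('scene','top','wrist'):
    p=cams.read_camera(c); save(p,c+'0')
    print(c,[ (k,np.round(p[k],4).tolist()) for k in p if k not in('image',)])
    for n in ['jig','assembly','cap_top','can_cap','cradle','lamp','oiler','nut_driver','hex_key','parts_dish','eraser']:
        print(n,[(np.round(d['location'],4).tolist(),round(d['confidence'],2)) for d in spotter.search_frame(p,n)][:3])
print(manip.observe()['clock'])
E
```

```text
{'clock': 0.0, 'joints': [1.2932, 0.1165, 1.4423, -0.0, 1.584, -0.0378], 'joint_velocities': [-0.0023, -0.0012, -0.0003, 0.0003, -0.0016, -0.0005], 'joint_efforts': [0.0005, -72.1233, -62.2609, 0.0781, 0.0237, -0.0], 'eef_pos': [0.1603, 0.6555, 0.2179], 'ee_rot': [0.1196, 0.9928, -0.0006, -0.0001], 'wrist_force': [0.2323, -0.0403, -0.4478], 'torque': [0.0182, -0.013, -0.0311], 'finger_gap': 0.093}
scene [('camera_matrix', [[404.0792, 0.0, 281.0425], [0.0, 404.0792, 216.5062], [0.0, 0.0, 1.0]]), ('position', [0.0816, -0.6194, 0.7125]), ('attitude', [0.8624, -0.3531, 0.1273, -0.3398]), ('shot', 1)]
jig [([0.4907, -0.0609, 0.0205], 0.66)]
assembly [([0.509, -0.044, 0.0274], 0.83)]
cap_top []
can_cap [([0.5392, -0.1766, 0.1084], 0.63), ([0.4547, -0.3913, 0.0476], 0.47)]
cradle [([0.4443, -0.3924, 0.0286], 0.72)]
lamp [([0.456, -0.3889, 0.0498], 0.65), ([0.5409, -0.1771, 0.1107], 0.54), ([0.6611, -0.1637, 0.0081], 0.27)]
oiler [([0.6028, -0.2607, 0.0516], 0.59)]
nut_driver [([0.2906, -0.3864, 0.022], 0.72)]
hex_key [([0.6585, -0.1642, 0.0057], 0.52)]
parts_dish [([0.3686, -0.2601, 0.0082]
[... 274 characters left out ...]
 0.0195], 0.84)]
assembly [([0.5037, -0.0382, 0.0239], 0.57)]
cap_top []
can_cap []
cradle [([0.4575, -0.3717, 0.0225], 0.64)]
lamp [([0.4633, -0.3715, 0.0397], 0.91)]
oiler []
nut_driver [([0.2905, -0.3763, 0.0212], 0.76)]
hex_key []
parts_dish [([0.3659, -0.2647, 0.0105], 0.85)]
eraser [([0.4715, -0.2909, 0.0099], 0.68)]
wrist [('camera_matrix', [[368.2607, 0.0, 283.0783], [0.0, 368.2607, 208.3537], [0.0, 0.0, 1.0]]), ('T_tool_cam', [[0.001, -0.9601, -0.2797, 0.0779], [1.0, 0.0013, -0.0009, 0.0002], [0.0012, -0.2797, 0.9601, -0.1651], [0.0, 0.0, 0.0, 1.0]]), ('shot', 3)]
jig []
assembly []
cap_top []
can_cap []
cradle []
lamp []
oiler []
nut_driver []
hex_key []
parts_dish []
eraser []
1.8
```

View pics/scene0.png

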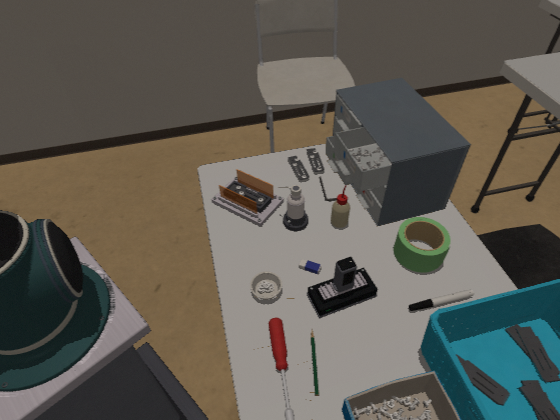

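View pics/top0.png

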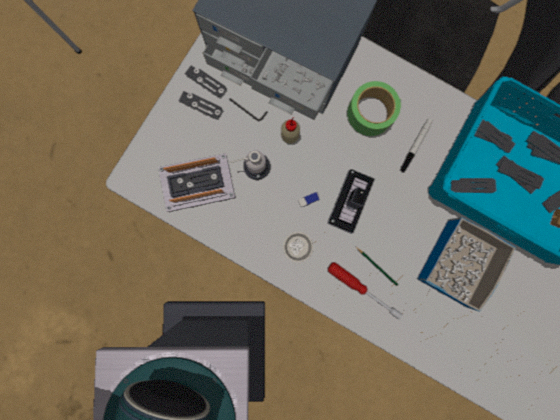

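```bash
python3 - <<'E'
import cv2
t=cv2.imread('pics/top0.png');s=cv2.imread('pics/scene0.png')
a=cv2.resize(t[140:220,150:280],None,fx=6,fy=6,interpolation=cv2.INTER_CUBIC);cv2.imwrite('pics/ta.png',a)
a=cv2.resize(t[160:240,310:400],None,fx=7,fy=7,interpolation=cv2.INTER_CUBIC);cv2.imwrite('pics/tb.png',a)
a=cv2.resize(s[165:235,205:335],None,fx=6,fy=6,interpolation=cv2.INTER_CUBIC);cv2.imwrite('pics/sa.png',a)
a=cv2.resize(s[250:320,300:390],None,fx=7,fy=7,interpolation=cv2.INTER_CUBIC);cv2.imwrite('pics/sb.png',a)
E
```

```text
(no output)
```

View pics/ta.png

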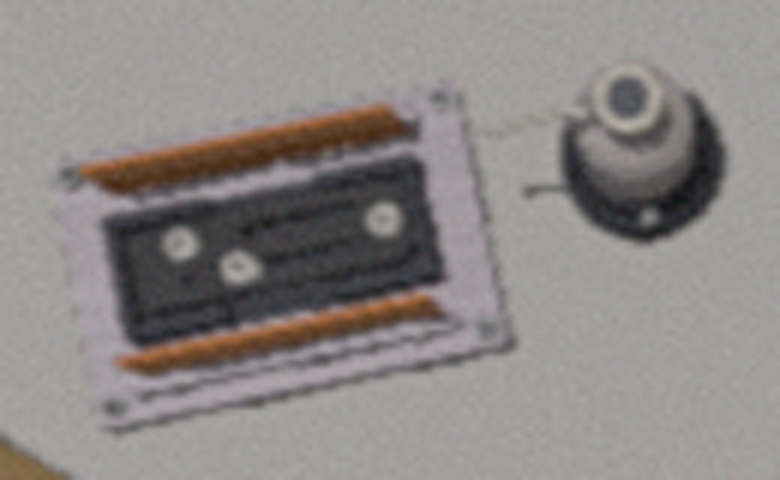

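View pics/tb.png

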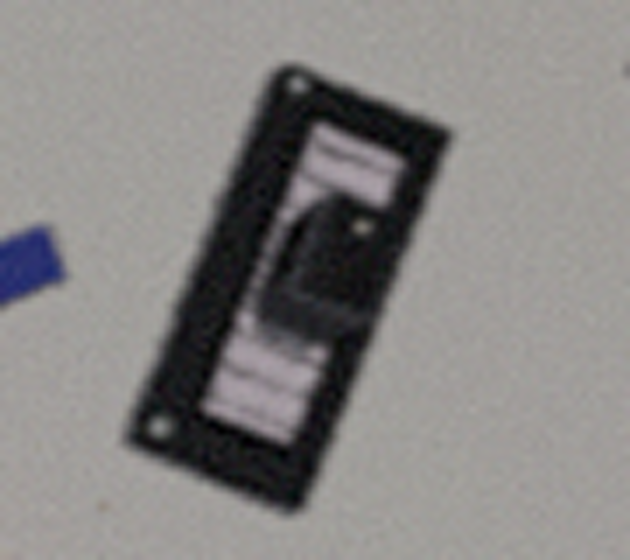

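View pics/sa.png

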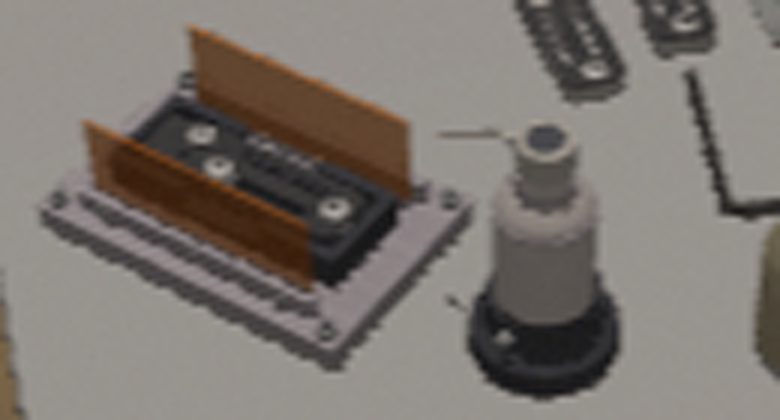

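View pics/sb.png

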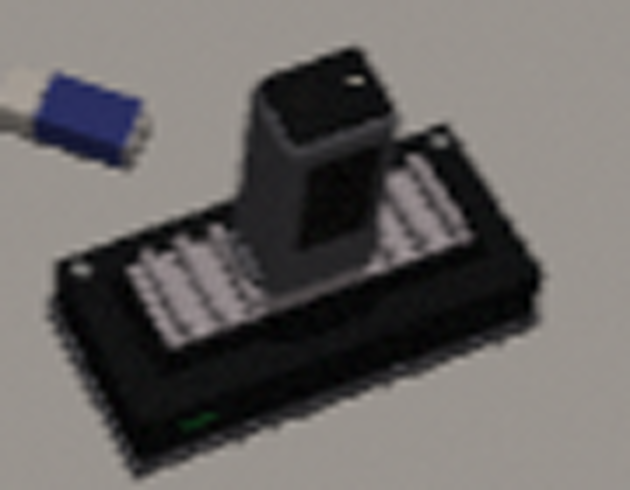

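```bash
cat >> h.py <<'E'
CAM={'scene':(np.array([[404.0792,0,281.0425],[0,404.0792,216.5062],[0,0,1]]),np.array([0.0816,-0.6194,0.7125]),R.from_quat([0.8624,-0.3531,0.1273,-0.3398])),
'top':(np.array([[420.683,0,285.8075],[0,420.683,199.4772],[0,0,1]]),np.array([0.3657,-0.2174,0.9208]),R.from_quat([0.7067,-0.7052,0.0481,-0.0304]))}
def ray(c,uv,z,cam=None):
    K,p,r=cam or CAM[c]; d=r.apply(np.linalg.solve(K,[uv[0],uv[1],1])); return (p+d*(z-p[2])/d[2])
def crop(pts,o,f): return [((u+.5)/f-.5+o[0],(v+.5)/f-.5+o[1]) for u,v in pts]
def rect(c,pts,z):
    P=np.array([ray(c,p,z)[:2] for p in pts]); return P
def show(n,P):
    ed=[np.linalg.norm(P[i]-P[(i+1)%4]) for i in range(4)]
    a=[np.degrees(np.arctan2(*(P[(i+1)%4]-P[i])[::-1])) for i in range(4)]
    print(n,'c',P.mean(0).round(4),'edges',np.round(ed,4),'ang',np.round(a,1))
E
python3 - <<'E'
from h import *
o=(150,140)
show('jig',rect('top',crop([(58,172),(462,88),(512,345),(105,428)],o,6),.012))
show('nest',rect('top',crop([(105,218),(420,155),(443,280),(130,342)],o,6),.028))
print('screws',rect('top',crop([(181,243),(239,267),(384,219)],o,6),.032).round(4))
print('screws s',rect('scene',crop([(202,133),(219,168),(335,208)],(205,165),6),.032).round(4))
print('cap top',rect('top',crop([(627,95)],o,6),.109).round(4), 'scene',rect('scene',crop([(547,138)],(205,165),6),.109).round(4))
show('jig scene',rect('scene',crop([(40,205),(187,68),(472,198),(338,360)],(205,165),6),.012))
show('cradle',rect('top',crop([(278,65),(452,133),(298,512),(128,440)],(310,160),7),.026))
show('head',rect('top',crop([(318,122),(405,160),(293,443),(203,408)],(310,160),7),.043))
show('cradle s',rect('scene',crop([(55,265),(447,123),(542,278),(135,450)],(300,250),7),.026))
show('head s',rect('scene',crop([(128,265),(415,155),(472,240),(175,350)],(300,250),7),.043))
show('cap s',rect('scene',crop([(260,82),(358,46),(396,98),(298,143)],(300,250),7),.112))
show('hole scr',rect('top',crop([(70,178),(440,97),(488,328),(115,408)],o,6),.012))
E
```

```text
jig c [ 0.5036 -0.0473] edges [0.149  0.0965 0.1484 0.0952] ang [ -77.6 -168.3  101.9   12.1]
nest c [ 0.5043 -0.0467] edges [0.1137 0.046  0.1123 0.0455] ang [ -78.1 -168.8  101.6   12.9]
screws [[ 0.5055 -0.0143]
 [ 0.497  -0.0349]
 [ 0.5145 -0.0857]]
screws s [[ 0.5009 -0.0151]
 [ 0.4925 -0.0358]
 [ 0.5102 -0.0861]]
cap top [[ 0.543  -0.1754]] scene [[ 0.5397 -0.1744]]
jig scene c [ 0.502  -0.0458] edges [0.099  0.1483 0.1018 0.1527] ang [  12.7  -77.9 -164.8  101.2]
cradle c [ 0.464  -0.3798] edges [0.0577 0.1271 0.0561 0.1256] ang [-111.4  156.9   67.1  -22.3]
head c [ 0.4632 -0.3814] edges [0.0287 0.0928 0.0288 0.0941] ang [-113.7  157.5   68.8  -22.6]
cradle s c [ 0.4599 -0.3818] edges [0.1264 0.0567 0.1288 0.0615] ang [ -22.1 -114.2  159.9   63.9]
head s c [ 0.4568 -0.383 ] edges [0.0908 0.031  0.0912 0.0291] ang [ -21.1 -111.2  157.7   68.1]
cap s c [ 0.4608 -0.3812] edges [0.0291 0.0186 0.0301 0.0209] ang [ -21.3 -109.1  163.1   68.2]
hole scr c [ 0.5055 -0.045 ] edges [0.1367 0.087  0.1363 0.0858] ang [ -77.  -167.5  102.5   12.7]
```

```bash
cat >> h.py <<'E'
def go(target,jaw=None,fromcur=True):
    s=manip.observe(); r=R.from_quat(s['ee_rot']); d=np.array(target)-s['eef_pos']
    m=r.as_matrix(); ja=np.degrees(np.arctan2(m[1,1],m[0,1]))
    print('clk',round(s['clock'],2),'pos',np.round(s['eef_pos'],4),'jaw',round(ja,2),'q6',round(s['joints'][5],2),'gap',round(s['finger_gap'],4),'F',np.round(s['wrist_force'],1))
    out='t '+str(np.round(r.inv().apply(d),4).tolist())
    if jaw is not None:
        rt=R.from_euler('z',jaw,degrees=True).as_matrix()
        y=rt[:,0]; z=np.array([0,0,-1.]); x=np.cross(y,z)
        T=R.from_matrix(np.column_stack([x,y,z])); out+=' r '+str(np.round(np.degrees((r.inv()*T).as_rotvec()),2).tolist())
    print(out)
def wristcam(p,s):
    T=np.array(p['T_tool_cam']); r=R.from_quat(s['ee_rot']); 
    return (np.array(p['camera_matrix']), np.array(s['eef_pos'])+r.apply(T[:3,3]), r*R.from_matrix(T[:3,:3]))
E
python3 -c "
from h import *
go([0.44,-0.06,0.26],75)"
```

```text
clk 1.8 pos [0.1604 0.6557 0.2187] jaw 76.26 q6 -0.04 gap 0.093 F [-0.6 -0.2 -0.6]
t [-0.4416, -0.6288, -0.0414] r [0.0, -0.0, 1.26]
```

Emit:
play_rows --increments '[{"tx":-0.4416,"ty":-0.6288,"tz":-0.0414,"rz":1.26,"claw":-1},{"tx":-0.4416,"ty":-0.6288,"tz":-0.0414,"rz":1.26,"claw":-1},{"tx":-0.4416,"ty":-0.6288,"tz":-0.0414,"rz":1.26,"claw":-1},{"tx":-0.4416,"ty":-0.6288,"tz":-0.0414,"rz":1.26,"claw":-1},{"tx":-0.4416,"ty":-0.6288,"tz":-0.0414,"rz":1.26,"claw":-1},{"tx":-0.4416,"ty":-0.6288,"tz":-0.0414,"rz":1.26,"claw":-1},{"tx":-0.4416,"ty":-0.6288,"tz":-0.0414,"rz":1.26,"claw":-1},{"tx":-0.4416,"ty":-0.6288,"tz":-0.0414,"rz":1.26,"claw":-1}]'

```text
invalid input
```

```bash
python3 -c "
from h import *
go([0.44,-0.06,0.26],75)"
```

```text
clk 1.8 pos [0.1604 0.6557 0.2187] jaw 76.26 q6 -0.04 gap 0.093 F [-0.6 -0.2 -0.6]
t [-0.4416, -0.6288, -0.0414] r [0.0, -0.0, 1.26]
```

Emit:
play_rows --increments '[{"tx":-0.023,"ty":-0.033,"tz":-0.002,"rx":0,"ry":0,"rz":0,"claw":-1}]' --grip_force 20

```text
clock: 1.88
eef_pos: [0.1733, 0.6206, 0.2182]
ee_rot: [0.118, 0.993, -0.001, -0.001]
wrist_force: [0.6, -0.5, 1.0]
finger_gap: 0.0897
```

Emit:
play_rows --increments '[{"tx":-0.2,"ty":-0.28,"tz":-0.03,"rx":0,"ry":0,"rz":1,"claw":-1},{"tx":-0.2,"ty":-0.28,"tz":-0.03,"rx":0,"ry":0,"rz":1,"claw":-1},{"tx":-0.2,"ty":-0.28,"tz":-0.03,"rx":0,"ry":0,"rz":1,"claw":-1},{"tx":-0.2,"ty":-0.28,"tz":-0.03,"rx":0,"ry":0,"rz":1,"claw":-1},{"tx":-0.2,"ty":-0.28,"tz":-0.03,"rx":0,"ry":0,"rz":1,"claw":-1},{"tx":-0.2,"ty":-0.28,"tz":-0.03,"rx":0,"ry":0,"rz":1,"claw":-1},{"tx":-0.2,"ty":-0.28,"tz":-0.03,"rx":0,"ry":0,"rz":1,"claw":-1},{"tx":-0.2,"ty":-0.28,"tz":-0.03,"rx":0,"ry":0,"rz":1,"claw":-1}]' --grip_force 20

```text
clock: 2.55
eef_pos: [0.2982, 0.308, 0.2499]
ee_rot: [0.128, 0.992, 0.0, 0.0]
wrist_force: [1.7, -0.0, 0.5]
finger_gap: 0.0374
```

```bash
python3 -c "
from h import *
go([0.44,-0.06,0.26],75)"
```

```text
clk 2.55 pos [0.2982 0.308  0.2499] jaw 75.3 q6 -0.57 gap 0.0374 F [ 1.7 -0.   0.5]
t [-0.2306, -0.32, -0.0102] r [0.03, 0.03, 0.3]
```

Emit:
play_rows --increments '[{"tx":-0.231,"ty":-0.32,"tz":-0.01,"rx":0,"ry":0,"rz":0,"claw":-1},{"tx":-0.231,"ty":-0.32,"tz":-0.01,"rx":0,"ry":0,"rz":0,"claw":-1},{"tx":-0.231,"ty":-0.32,"tz":-0.01,"rx":0,"ry":0,"rz":0,"claw":-1},{"tx":-0.231,"ty":-0.32,"tz":-0.01,"rx":0,"ry":0,"rz":0,"claw":-1},{"tx":-0.231,"ty":-0.32,"tz":-0.01,"rx":0,"ry":0,"rz":0,"claw":-1},{"tx":-0.231,"ty":-0.32,"tz":-0.01,"rx":0,"ry":0,"rz":0,"claw":-1},{"tx":-0.231,"ty":-0.32,"tz":-0.01,"rx":0,"ry":0,"rz":0,"claw":-1},{"tx":-0.231,"ty":-0.32,"tz":-0.01,"rx":0,"ry":0,"rz":0,"claw":-1}]' --grip_force 20

```text
clock: 3.22
eef_pos: [0.4181, -0.0033, 0.2585]
ee_rot: [0.128, 0.992, 0.0, 0.001]
wrist_force: [1.3, 2.2, 0.4]
finger_gap: 0.0005
```

Emit:
play_rows --increments '[{"tx":-0.02,"ty":-0.04,"tz":0,"rx":0,"ry":0,"rz":0,"claw":-1},{"tx":-0.02,"ty":-0.04,"tz":0,"rx":0,"ry":0,"rz":0,"claw":-1},{"tx":-0.02,"ty":-0.04,"tz":0,"rx":0,"ry":0,"rz":0,"claw":-1}]' --grip_force 20

```text
clock: 3.47
eef_pos: [0.4272, -0.0468, 0.2579]
ee_rot: [0.13, 0.991, -0.0, -0.0]
wrist_force: [-0.4, 1.1, 0.3]
finger_gap: 0.0004
```

```bash
python3 - <<'E'
from h import *
go([0.54,-0.175,0.14],75)
s=manip.observe(); p=cams.read_camera('wrist'); save(p,'w1')
import pickle; pickle.dump((s,{k:v for k,v in p.items()}),open('w1.pkl','wb'))
c=wristcam(p,s)
print(c[1])
E
```

```text
clk 3.47 pos [ 0.4272 -0.0468  0.2579] jaw 75.01 q6 -1.48 gap 0.0004 F [-0.4  1.1  0.3]
t [-0.1421, -0.0946, 0.1178] r [-0.0, -0.03, 0.01]
[ 0.35217175 -0.02654924  0.42300117]
```

View pics/w1.png

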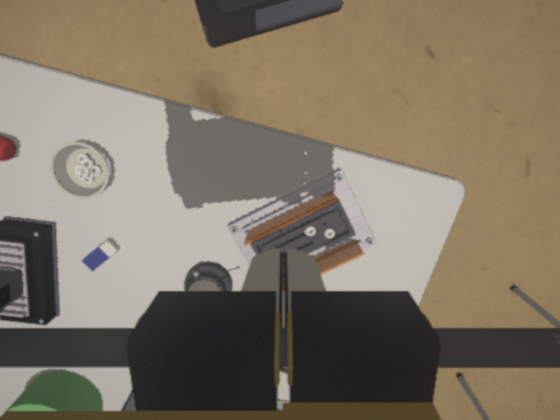

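```bash
python3 - <<'E'
from h import *
go([0.541,-0.175,0.165],75)
E
```

```text
clk 3.52 pos [ 0.4271 -0.0454  0.258 ] jaw 75.13 q6 -1.48 gap 0.0007 F [0.  0.5 0.1]
t [-0.1434, -0.0961, 0.0929] r [0.01, -0.02, 0.13]
```

Emit:
play_rows --increments '[{"tx":-0.143,"ty":-0.096,"tz":0.02,"rx":0,"ry":0,"rz":0,"claw":-1},{"tx":-0.143,"ty":-0.096,"tz":0.03,"rx":0,"ry":0,"rz":0,"claw":-1},{"tx":-0.143,"ty":-0.096,"tz":0.06,"rx":0,"ry":0,"rz":0,"claw":-1},{"tx":-0.143,"ty":-0.096,"tz":0.093,"rx":0,"ry":0,"rz":0,"claw":-1},{"tx":-0.143,"ty":-0.096,"tz":0.093,"rx":0,"ry":0,"rz":0,"claw":-1},{"tx":-0.143,"ty":-0.096,"tz":0.093,"rx":0,"ry":0,"rz":0,"claw":-1},{"tx":-0.143,"ty":-0.096,"tz":0.093,"rx":0,"ry":0,"rz":0,"claw":-1}]' --grip_force 20

```text
clock: 4.1
eef_pos: [0.5409, -0.1726, 0.1633]
ee_rot: [0.128, 0.992, 0.001, -0.002]
wrist_force: [-0.4, 0.1, 0.0]
finger_gap: 0.0006
```

```bash
python3 - <<'E'
from h import *
go([0.541,-0.175,0.165],75)
s=manip.observe(); p=cams.read_camera('wrist'); save(p,'w2')
import pickle; pickle.dump((s,{k:v for k,v in p.items()}),open('w2.pkl','wb'))
E
```

```text
clk 4.1 pos [ 0.5409 -0.1726  0.1633] jaw 75.33 q6 -1.67 gap 0.0006 F [-0.4  0.1  0. ]
t [-0.0007, -0.0024, -0.0018] r [0.03, -0.21, 0.33]
```

View pics/w2.png

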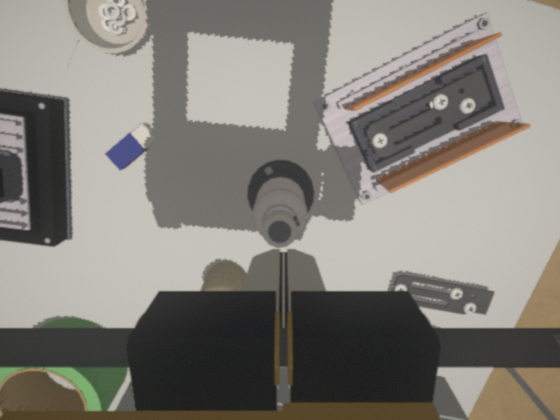

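```bash
python3 - <<'E'
import cv2
w=cv2.imread('pics/w2.png')
cv2.imwrite('pics/w2a.png',cv2.resize(w[0:210,310:540],None,fx=3.4,fy=2.8,interpolation=cv2.INTER_CUBIC) if 0 else cv2.resize(w[5:205,310:540],None,fx=3,fy=3,interpolation=cv2.INTER_CUBIC))
cv2.imwrite('pics/w2b.png',cv2.resize(w[150:270,220:340],None,fx=5,fy=5,interpolation=cv2.INTER_CUBIC))
E
```

```text
(no output)
```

View pics/w2a.png

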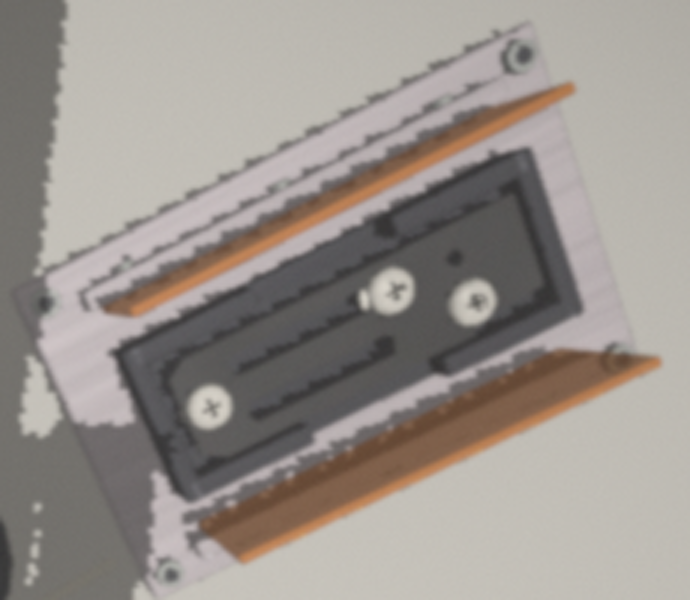

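View pics/w2b.png

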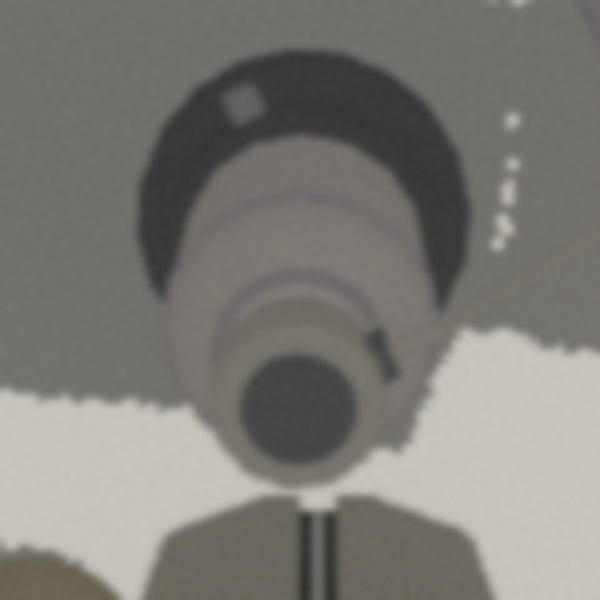

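```bash
python3 - <<'E'
from h import *
import pickle
s,p=pickle.load(open('w2.pkl','rb')); C=wristcam(p,s)
def rw(pts,o,f,z): return np.array([ray(0,q,z,C)[:2] for q in crop(pts,o,f)])
o=(310,5)
show('nest',rw([(120,350),(528,150),(580,312),(190,500)],o,3,.028))
show('jig',rw([(15,292),(530,22),(636,340),(155,598)],o,3,.012))
sc=rw([(210,407),(393,291),(474,302)],o,3,.032); print('screws',sc.round(4))
show('shield tops', rw([(135,315),(573,88),(658,360),(243,560)],o,3,.057))
print('cap',rw([(298,408)],(220,150),5,.109).round(4),'tip px check')
print('holder',rw([(305,215)],(220,150),5,.01))
# screws local in 12.3deg jig frame
R_=R.from_euler('z',12.3,degrees=True).as_matrix()[:2,:2]
print((sc-[.503,-.0465])@R_)
go([0.541,-0.175,0.165],75)
E
```

```text
nest c [ 0.5042 -0.0457] edges [0.112  0.0441 0.1109 0.0455] ang [ 101.5   11.8  -77.9 -166.7]
jig c [ 0.5024 -0.0456] edges [0.1476 0.0901 0.1494 0.0977] ang [ 102.4   12.9  -74.7 -168.1]
screws [[ 0.5136 -0.086 ]
 [ 0.4963 -0.035 ]
 [ 0.5043 -0.0151]]
shield tops c [ 0.5048 -0.0452] edges [0.1079 0.067  0.1076 0.0671] ang [ 102.6   12.1  -77.3 -167.6]
cap [[ 0.5412 -0.1751]] tip px check
holder [[ 0.54011293 -0.17468241]]
[[ 0.00188918 -0.04087229]
 [-0.00407271  0.01266273]
 [ 0.00798584  0.03037874]]
clk 4.15 pos [ 0.5412 -0.1724  0.1653] jaw 75.35 q6 -1.67 gap 0.0004 F [ 0.6  0.1 -0.4]
t [-0.0005, -0.0026, 0.0003] r [0.02, -0.04, 0.35]
```

Emit:
play_rows --increments '[{"tx":0,"ty":-0.0026,"tz":0.02,"rx":0,"ry":0,"rz":0,"claw":-1},{"tx":0,"ty":-0.0026,"tz":0.043,"rx":0,"ry":0,"rz":0,"claw":-1},{"tx":0,"ty":-0.0026,"tz":0.05,"rx":0,"ry":0,"rz":0,"claw":-1},{"tx":0,"ty":-0.0026,"tz":0.05,"rx":0,"ry":0,"rz":0,"claw":-1}]' --grip_force 20

```text
clock: 4.48
eef_pos: [0.54, -0.1751, 0.1152]
ee_rot: [0.128, 0.992, 0.0, -0.0]
wrist_force: [0.0, 0.3, 0.5]
finger_gap: 0.0005
```

```bash
python3 - <<'E'
from h import *
go([0.541,-0.175,0.1045],75)
E
```

```text
clk 4.48 pos [ 0.54   -0.1751  0.1152] jaw 75.34 q6 -1.67 gap 0.0005 F [0.  0.3 0.5]
t [-0.001, 0.0004, 0.0107] r [0.01, -0.02, 0.34]
```

Emit:
play_rows --increments '[{"tx":0,"ty":0,"tz":0.007,"rx":0,"ry":0,"rz":0,"claw":-1},{"tx":0,"ty":0,"tz":0.009,"rx":0,"ry":0,"rz":0,"claw":-1},{"tx":0,"ty":0,"tz":0.0105,"rx":0,"ry":0,"rz":0,"claw":-1},{"tx":0,"ty":0,"tz":0.0112,"rx":0,"ry":0,"rz":0,"claw":-1},{"tx":0,"ty":0,"tz":0.0112,"rx":0,"ry":0,"rz":0,"claw":-1}]' --grip_force 20

```text
clock: 4.9
eef_pos: [0.5409, -0.1765, 0.1047]
ee_rot: [0.128, 0.992, 0.0, 0.001]
wrist_force: [2.1, 2.9, 5.1]
finger_gap: 0.0005
```

Emit:
play_rows --increments '[{"tx":0,"ty":0,"tz":0.001,"rx":0,"ry":0,"rz":0,"claw":-1},{"tx":0,"ty":0,"tz":0.0015,"rx":0,"ry":0,"rz":0,"claw":-1},{"tx":0,"ty":0,"tz":0.0015,"rx":0,"ry":0,"rz":0,"claw":-1},{"tx":0,"ty":0,"tz":0.0015,"rx":0,"ry":0,"rz":0,"claw":-1}]' --grip_force 20

```text
clock: 5.23
eef_pos: [0.5409, -0.1766, 0.1041]
ee_rot: [0.128, 0.992, 0.0, 0.001]
wrist_force: [-1.8, 5.5, 15.6]
finger_gap: 0.0003
```

Emit:
play_rows --increments '[{"tx":0,"ty":0,"tz":-0.015,"rx":0,"ry":0,"rz":0,"claw":-1},{"tx":0,"ty":0,"tz":-0.05,"rx":0,"ry":0,"rz":0,"claw":-1},{"tx":0,"ty":0,"tz":-0.09,"rx":0,"ry":0,"rz":0,"claw":0.0},{"tx":0,"ty":0,"tz":-0.11,"rx":0,"ry":0,"rz":0,"claw":0.3},{"tx":0,"ty":0,"tz":-0.11,"rx":0,"ry":0,"rz":0,"claw":0.3}]' --grip_force 20

```text
clock: 5.65
eef_pos: [0.5415, -0.1774, 0.2177]
ee_rot: [0.128, 0.992, -0.001, 0.003]
wrist_force: [-0.1, -0.0, 0.1]
finger_gap: 0.0161
```

```bash
python3 - <<'E'
from h import *
go([0.47,-0.385,0.215],67.5)
E
```

```text
clk 5.65 pos [ 0.5415 -0.1774  0.2177] jaw 75.24 q6 -1.67 gap 0.0161 F [-0.1 -0.   0.1]
t [0.0163, -0.219, 0.0029] r [-0.04, 0.37, 7.74]
```

Emit:
play_rows --increments '[{"tx":0.016,"ty":-0.219,"tz":0.003,"rx":0,"ry":0,"rz":7.7,"claw":0.4},{"tx":0.016,"ty":-0.219,"tz":0.003,"rx":0,"ry":0,"rz":7.7,"claw":0.4},{"tx":0.016,"ty":-0.219,"tz":0.003,"rx":0,"ry":0,"rz":7.7,"claw":0.4},{"tx":0.016,"ty":-0.219,"tz":0.003,"rx":0,"ry":0,"rz":7.7,"claw":0.4},{"tx":0.016,"ty":-0.219,"tz":0.003,"rx":0,"ry":0,"rz":7.7,"claw":0.4},{"tx":0.016,"ty":-0.219,"tz":0.003,"rx":0,"ry":0,"rz":7.7,"claw":0.4},{"tx":0.016,"ty":-0.219,"tz":0.003,"rx":0,"ry":0,"rz":7.7,"claw":0.4},{"tx":0.016,"ty":-0.219,"tz":0.003,"rx":0,"ry":0,"rz":7.7,"claw":0.4}]' --grip_force 20

```text
clock: 6.32
eef_pos: [0.4688, -0.3844, 0.2085]
ee_rot: [0.195, 0.981, 0.0, -0.001]
wrist_force: [-0.6, 0.0, 0.2]
finger_gap: 0.0643
```

```bash
python3 - <<'E'
from h import *
go([0.462,-0.3815,0.215],67.5)
s=manip.observe(); p=cams.read_camera('wrist'); save(p,'w3')
import pickle; pickle.dump((s,{k:v for k,v in p.items()}),open('w3.pkl','wb'))
E
```

```text
clk 6.32 pos [ 0.4688 -0.3844  0.2085] jaw 67.47 q6 -1.91 gap 0.0643 F [-0.6  0.   0.2]
t [0.0074, 0.0001, -0.0065] r [0.03, -0.07, -0.03]
```

View pics/w3.png

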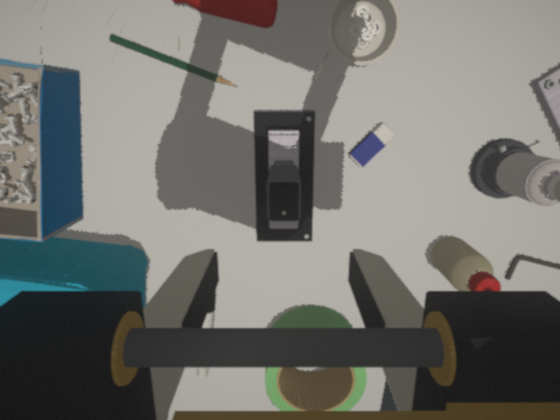

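```bash
python3 - <<'E'
import cv2
w=cv2.imread('pics/w3.png')
cv2.imwrite('pics/w3a.png',cv2.resize(w[100:250,240:330],None,fx=4,fy=4,interpolation=cv2.INTER_CUBIC))
E
```

```text
(no output)
```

View pics/w3a.png

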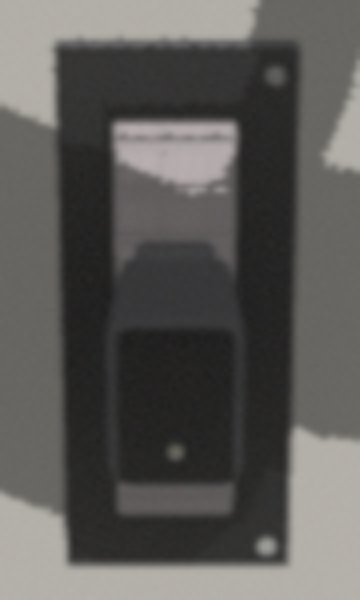

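```bash
python3 - <<'E'
from h import *
import pickle
s,p=pickle.load(open('w3.pkl','rb')); C=wristcam(p,s)
def rw(pts,z): return np.array([ray(0,q,z,C)[:2] for q in crop(pts,(240,100),4)])
show('cap',rw([(118,327),(237,327),(237,484),(118,484)],.112))
show('head',rw([(112,120),(238,120),(235,517),(115,517)],.043))
show('cradle',rw([(57,43),(298,43),(288,562),(70,562)],.026))
go([0.462,-0.3815,0.063],67.5)
E
```

```text
cap c [ 0.4624 -0.3811] edges [0.0216 0.0299 0.0222 0.0299] ang [  67.5  -21.8 -112.5  156.9]
head c [ 0.4618 -0.3813] edges [0.0277 0.0925 0.0285 0.0925] ang [  67.5  -22.2 -112.5  157.3]
cradle c [ 0.463 -0.381] edges [0.055  0.1264 0.0549 0.1265] ang [  67.5  -22.3 -112.5  157.7]
clk 6.37 pos [ 0.4693 -0.3837  0.2088] jaw 67.55 q6 -1.91 gap 0.0649 F [-1.  1. -0.]
t [0.0074, -0.0008, 0.1458] r [0.02, -0.05, 0.05]
```

Emit:
play_rows --increments '[{"tx":0.0072,"ty":-0.0005,"tz":0.03,"rx":0,"ry":0,"rz":0,"claw":0.4},{"tx":0.0072,"ty":-0.0005,"tz":0.06,"rx":0,"ry":0,"rz":0,"claw":0.4},{"tx":0.0072,"ty":-0.0005,"tz":0.09,"rx":0,"ry":0,"rz":0,"claw":0.4},{"tx":0.0072,"ty":-0.0005,"tz":0.12,"rx":0,"ry":0,"rz":0,"claw":0.4},{"tx":0.0072,"ty":-0.0005,"tz":0.144,"rx":0,"ry":0,"rz":0,"claw":0.4},{"tx":0.0072,"ty":-0.0005,"tz":0.144,"rx":0,"ry":0,"rz":0,"claw":0.4},{"tx":0.0072,"ty":-0.0005,"tz":0.144,"rx":0,"ry":0,"rz":0,"claw":0.4}]' --grip_force 20

```text
clock: 6.95
eef_pos: [0.4626, -0.3806, 0.065]
ee_rot: [0.194, 0.981, 0.0, -0.001]
wrist_force: [0.8, 0.2, -0.2]
finger_gap: 0.065
```

```bash
python3 - <<'E'
from h import *
go([0.4622,-0.3812,0.065],67.5)
E
```

```text
clk 6.95 pos [ 0.4626 -0.3806  0.065 ] jaw 67.65 q6 -1.91 gap 0.065 F [ 0.8  0.2 -0.2]
t [0.0001, -0.0007, 0.0] r [0.04, -0.1, 0.15]
```

Close, force 30 N.

Emit:
play_rows --increments '[{"tx":0,"ty":0,"tz":0,"rx":0,"ry":0,"rz":0,"claw":-1},{"tx":0,"ty":0,"tz":0,"rx":0,"ry":0,"rz":0,"claw":-1},{"tx":0,"ty":0,"tz":0,"rx":0,"ry":0,"rz":0,"claw":-1},{"tx":0,"ty":0,"tz":0,"rx":0,"ry":0,"rz":0,"claw":-1},{"tx":0,"ty":0,"tz":0,"rx":0,"ry":0,"rz":0,"claw":-1},{"tx":0,"ty":0,"tz":0,"rx":0,"ry":0,"rz":0,"claw":-1},{"tx":0,"ty":0,"tz":0,"rx":0,"ry":0,"rz":0,"claw":-1},{"tx":0,"ty":0,"tz":0,"rx":0,"ry":0,"rz":0,"claw":-1}]' --grip_force 30

```text
clock: 7.62
eef_pos: [0.4624, -0.3821, 0.0655]
ee_rot: [0.195, 0.981, -0.0, 0.0]
wrist_force: [-1.4, 1.0, 2.7]
finger_gap: 0.0256
```

```bash
python3 - <<'E'
from h import *
go([0.4622,-0.3812,0.195],67.5)
E
```

```text
clk 7.62 pos [ 0.4624 -0.3821  0.0655] jaw 67.55 q6 -1.91 gap 0.0256 F [-1.4  1.   2.7]
t [0.0005, 0.0008, -0.1295] r [-0.0, 0.01, 0.05]
```

Emit:
play_rows --increments '[{"tx":0,"ty":0,"tz":-0.015,"rx":0,"ry":0,"rz":0,"claw":-1},{"tx":0,"ty":0,"tz":-0.035,"rx":0,"ry":0,"rz":0,"claw":-1},{"tx":0,"ty":0,"tz":-0.06,"rx":0,"ry":0,"rz":0,"claw":-1},{"tx":0,"ty":0,"tz":-0.085,"rx":0,"ry":0,"rz":0,"claw":-1},{"tx":0,"ty":0,"tz":-0.11,"rx":0,"ry":0,"rz":0,"claw":-1},{"tx":0,"ty":0,"tz":-0.135,"rx":0,"ry":0,"rz":0,"claw":-1},{"tx":0,"ty":0,"tz":-0.148,"rx":0,"ry":0,"rz":0,"claw":-1},{"tx":0,"ty":0,"tz":-0.148,"rx":0,"ry":0,"rz":0,"claw":-1}]' --grip_force 30

```text
clock: 8.28
eef_pos: [0.463, -0.3826, 0.2162]
ee_rot: [0.195, 0.981, -0.001, 0.002]
wrist_force: [0.2, -0.5, -1.3]
finger_gap: 0.026
```

```bash
python3 - <<'E'
from h import *
go([0.504,-0.046,0.213],12.2)
s=manip.observe(); p=cams.read_camera('wrist'); save(p,'w4')
import pickle; pickle.dump((s,{k:v for k,v in p.items()}),open('w4.pkl','wb'))
E
```

```text
clk 8.28 pos [ 0.463  -0.3826  0.2162] jaw 67.56 q6 -1.91 gap 0.026 F [ 0.2 -0.5 -1.3]
t [0.0906, 0.3268, 0.0024] r [0.03, 0.23, 55.36]
```

View pics/w4.png

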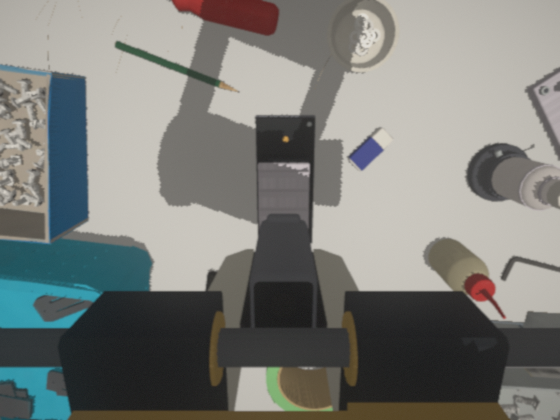

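Emit:
play_rows --increments '[{"tx":0.006,"ty":0.022,"tz":0,"rx":0,"ry":0,"rz":4,"claw":-1},{"tx":0.015,"ty":0.054,"tz":0,"rx":0,"ry":0,"rz":9,"claw":-1},{"tx":0.025,"ty":0.09,"tz":0,"rx":0,"ry":0,"rz":15,"claw":-1},{"tx":0.035,"ty":0.126,"tz":0,"rx":0,"ry":0,"rz":21,"claw":-1},{"tx":0.045,"ty":0.162,"tz":0,"rx":0,"ry":0,"rz":27,"claw":-1},{"tx":0.055,"ty":0.198,"tz":0,"rx":0,"ry":0,"rz":33,"claw":-1},{"tx":0.064,"ty":0.231,"tz":0,"rx":0,"ry":0,"rz":38,"claw":-1},{"tx":0.07,"ty":0.253,"tz":0,"rx":0,"ry":0,"rz":42,"claw":-1}]' --grip_force 30

```text
clock: 9.0
eef_pos: [0.4937, -0.1187, 0.2111]
ee_rot: [0.535, 0.845, -0.0, -0.001]
wrist_force: [-0.7, -0.1, -2.7]
finger_gap: 0.0258
```

```bash
python3 - <<'E'
from h import *
go([0.504,-0.046,0.213],12.2)
E
```

```text
clk 9.0 pos [ 0.4937 -0.1187  0.2111] jaw 25.35 q6 -0.73 gap 0.0258 F [-0.7 -0.1 -2.7]
t [0.0613, 0.0404, -0.0019] r [-0.1, -0.1, 13.15]
```

Emit:
play_rows --increments '[{"tx":0.02,"ty":0.013,"tz":0,"rx":0,"ry":0,"rz":4,"claw":-1},{"tx":0.04,"ty":0.027,"tz":0,"rx":0,"ry":0,"rz":9,"claw":-1},{"tx":0.055,"ty":0.036,"tz":0,"rx":0,"ry":0,"rz":12,"claw":-1},{"tx":0.0613,"ty":0.0404,"tz":0,"rx":0,"ry":0,"rz":13.2,"claw":-1},{"tx":0.0613,"ty":0.0404,"tz":0,"rx":0,"ry":0,"rz":13.2,"claw":-1},{"tx":0.0613,"ty":0.0404,"tz":0,"rx":0,"ry":0,"rz":13.2,"claw":-1}]' --grip_force 30

```text
clock: 9.5
eef_pos: [0.5038, -0.0486, 0.2116]
ee_rot: [0.626, 0.78, -0.001, -0.001]
wrist_force: [-0.8, 0.2, -2.1]
finger_gap: 0.0259
```

```bash
python3 - <<'E'
from h import *
go([0.504,-0.046,0.213],12.2)
s=manip.observe(); p=cams.read_camera('wrist'); save(p,'w5')
import pickle; pickle.dump((s,{k:v for k,v in p.items()}),open('w5.pkl','wb'))
p=cams.read_camera('top'); save(p,'top5')
p=cams.read_camera('scene'); save(p,'scene5')
t=cv2.imread('pics/top5.png');s=cv2.imread('pics/scene5.png')
cv2.imwrite('pics/s5a.png',cv2.resize(s[100:240,190:340],None,fx=4,fy=4,interpolation=cv2.INTER_CUBIC))
E
```

```text
clk 9.5 pos [ 0.5038 -0.0486  0.2116] jaw 12.47 q6 -0.36 gap 0.0259 F [-0.8  0.2 -2.1]
t [0.0025, 0.0007, -0.0014] r [-0.12, -0.04, 0.27]
```

View pics/w5.png

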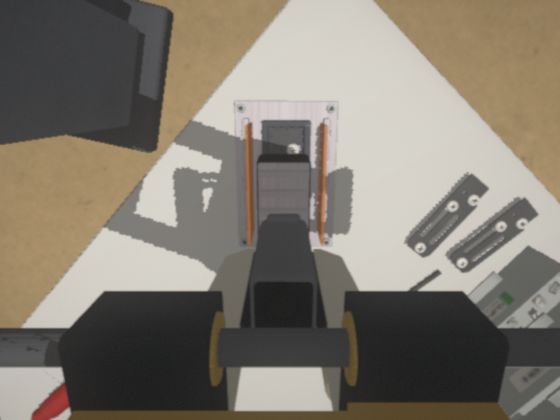

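View pics/s5a.png

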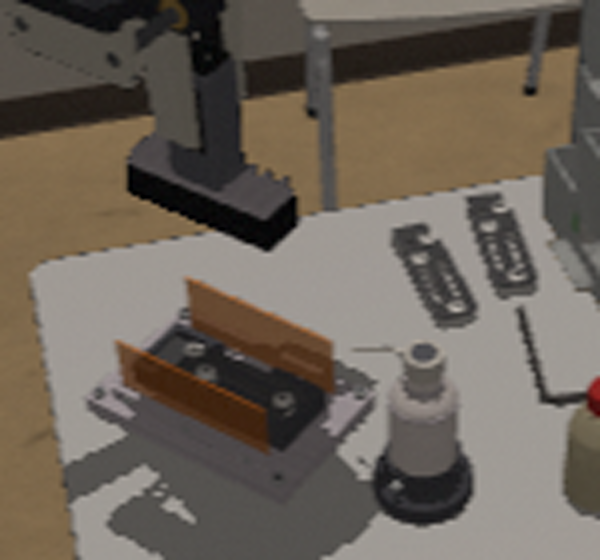

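View pics/top5.png

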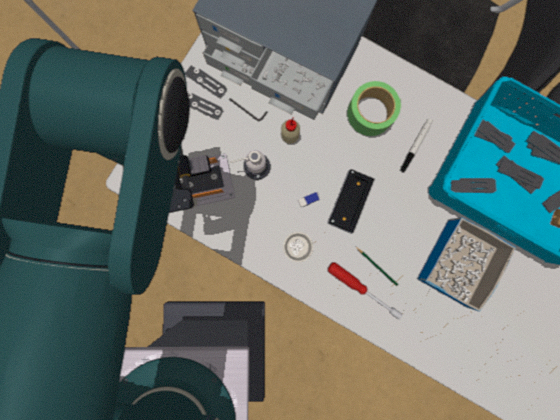

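```bash
python3 - <<'E'
import cv2
w=cv2.imread('pics/w5.png')
cv2.imwrite('pics/w5a.png',cv2.resize(w[90:260,220:350],None,fx=4.5,fy=4.5,interpolation=cv2.INTER_CUBIC)[:, :])
E
```

View pics/w5a.png

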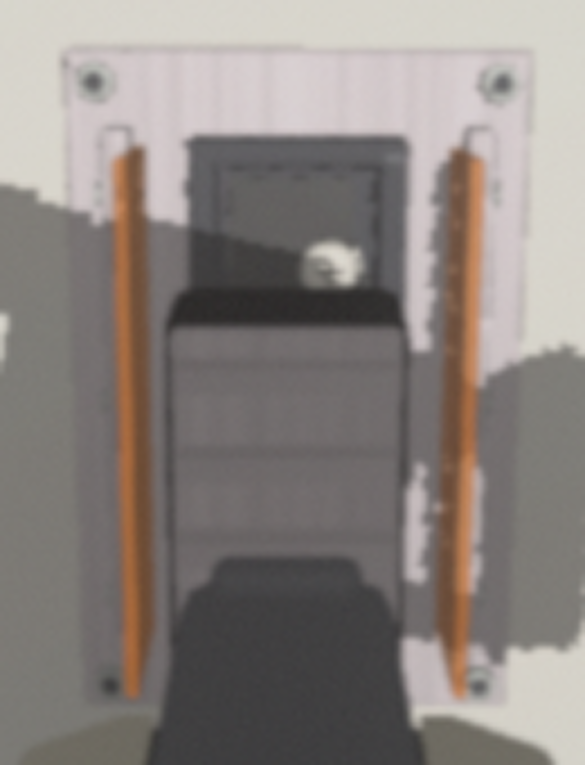

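```bash
python3 - <<'E'
from h import *
import pickle
s,p=pickle.load(open('w5.pkl','rb')); C=wristcam(p,s)
r=R.from_quat(s['ee_rot']); t=np.array(s['eef_pos'])
def tool(pts,z):
    P=np.array([ray(0,q,z,C) for q in crop(pts,(220,90),4.5)]); return r.inv().apply(P-t)[:,:2].round(4).tolist(), P[:,:2].round(4).tolist()
print('head front corners',tool([(170,325),(405,325),(170,610),(403,610)],.189))
print('head bottom front',tool([(178,292),(398,292)],.16))
print('jig',tool([(65,50),(532,50),(85,705),(507,705)],.012))
print('shield top',tool([(122,150),(478,150),(131,695),(460,695)],.057))
print('nest',tool([(190,138),(407,138)],.028), 'screw',tool([(331,264)],.032))
go([0.504,-0.046,0.213],12.2)
E
```

```text
head front corners ([[0.0479, -0.0131], [0.048, 0.0136], [0.0137, -0.0138], [0.0137, 0.0141]], [[0.4806, -0.0046], [0.5068, 0.0012], [0.4874, -0.0382], [0.5146, -0.0321]])
head bottom front ([[0.0476, -0.014], [0.0476, 0.0147]], [[0.4797, -0.0051], [0.5078, 0.0011]])
jig ([[0.0778, -0.0468], [0.0779, 0.0519], [-0.0709, -0.0475], [-0.0706, 0.0523]], [[0.4409, 0.0174], [0.5372, 0.0387], [0.4723, -0.128], [0.5697, -0.1062]])
shield top ([[0.0598, -0.0309], [0.0599, 0.0361], [-0.0502, -0.032], [-0.0501, 0.0361]], [[0.4604, 0.0032], [0.5258, 0.0177], [0.4831, -0.1045], [0.5495, -0.0897]])
nest ([[0.0606, -0.0197], [0.0606, 0.0247]], [[0.4711, 0.0063], [0.5145, 0.016]]) screw ([[0.0354, 0.0093]], [[0.5049, -0.012]])
clk 9.65 pos [ 0.504  -0.0494  0.2126] jaw 12.36 q6 -0.36 gap 0.0259 F [-0.5 -0.  -2.4]
t [0.0033, 0.0007, -0.0004] r [-0.05, -0.01, 0.16]
```

Emit:
play_rows --increments '[{"tx":0.004,"ty":0.0018,"tz":0.02,"rx":0,"ry":0,"rz":0.2,"claw":-1},{"tx":0.004,"ty":0.0018,"tz":0.045,"rx":0,"ry":0,"rz":0.2,"claw":-1},{"tx":0.004,"ty":0.0018,"tz":0.07,"rx":0,"ry":0,"rz":0.2,"claw":-1},{"tx":0.004,"ty":0.0018,"tz":0.083,"rx":0,"ry":0,"rz":0.2,"claw":-1},{"tx":0.004,"ty":0.0018,"tz":0.083,"rx":0,"ry":0,"rz":0.2,"claw":-1},{"tx":0.004,"ty":0.0018,"tz":0.083,"rx":0,"ry":0,"rz":0.2,"claw":-1}]' --grip_force 30

```text
clock: 10.15
eef_pos: [0.5051, -0.0448, 0.1306]
ee_rot: [0.628, 0.778, -0.0, -0.0]
wrist_force: [0.5, -0.2, -0.6]
finger_gap: 0.0258
```

```bash
python3 - <<'E'
from h import *
go([0.505,-0.046,0.0965],12.2)
s=manip.observe(); p=cams.read_camera('wrist'); save(p,'w6')
import pickle; pickle.dump((s,{k:v for k,v in p.items()}),open('w6.pkl','wb'))
p=cams.read_camera('scene'); save(p,'scene6')
w=cv2.imread('pics/w6.png');s=cv2.imread('pics/scene6.png')
cv2.imwrite('pics/s6a.png',cv2.resize(s[100:240,190:340],None,fx=4,fy=4,interpolation=cv2.INTER_CUBIC))
cv2.imwrite('pics/w6a.png',cv2.resize(w[20:260,200:370],None,fx=2.5,fy=2.5,interpolation=cv2.INTER_CUBIC))
E
```

```text
clk 10.15 pos [ 0.5051 -0.0448  0.1306] jaw 12.14 q6 -0.35 gap 0.0258 F [ 0.5 -0.2 -0.6]
t [-0.0011, -0.0003, 0.0341] r [-0.03, -0.01, -0.06]
```

View pics/w6a.png

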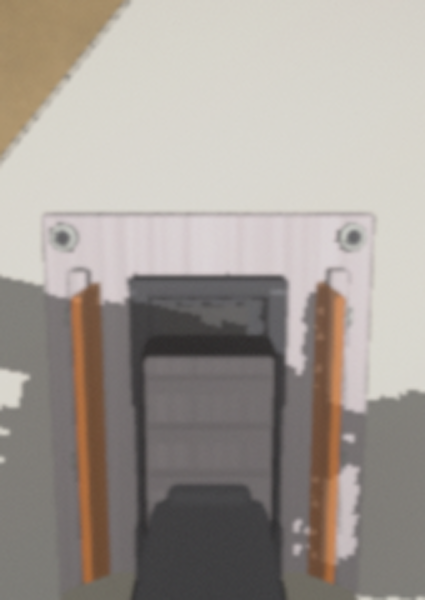

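View pics/s6a.png

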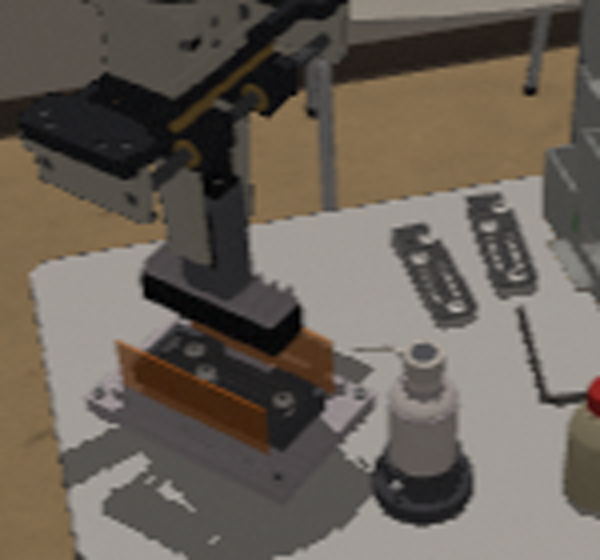

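```bash
python3 - <<'E'
from h import *
import pickle
s,p=pickle.load(open('w6.pkl','rb')); C=wristcam(p,s)
r=R.from_quat(s['ee_rot']); t=np.array(s['eef_pos'])
def tool(pts,z):
    P=np.array([ray(0,q,z,C) for q in crop(pts,(200,20),2.5)]); return r.inv().apply(P-t)[:,:2].round(4).tolist()
print('head top',tool([(144,354),(275,354)],.1306-.0225))
print('head bot front',tool([(147,337),(270,337)],.1306-.0535+.003))
print('jig',tool([(43,214),(374,214)],.012),'nest',tool([(129,276),(288,276)],.028))
print('shield',tool([(78,292),(339,292),(92,580),(328,580)],.057))
E
```

```text
head top [[0.0482, -0.0131], [0.0483, 0.0137]]
head bot front [[0.0478, -0.0144], [0.0478, 0.0144]]
jig [[0.0746, -0.0492], [0.0747, 0.049]] nest [[0.0578, -0.0227], [0.0579, 0.0226]]
shield [[0.056, -0.0334], [0.0561, 0.0333], [-0.0235, -0.0325], [-0.0233, 0.0335]]
```

Emit:
play_rows --increments '[{"tx":0,"ty":0,"tz":0.008,"rx":0,"ry":0,"rz":0,"claw":-1},{"tx":0,"ty":0,"tz":0.016,"rx":0,"ry":0,"rz":0,"claw":-1},{"tx":0,"ty":0,"tz":0.024,"rx":0,"ry":0,"rz":0,"claw":-1},{"tx":0,"ty":0,"tz":0.03,"rx":0,"ry":0,"rz":0,"claw":-1},{"tx":0,"ty":0,"tz":0.0335,"rx":0,"ry":0,"rz":0,"claw":-1},{"tx":0,"ty":0,"tz":0.0335,"rx":0,"ry":0,"rz":0,"claw":-1},{"tx":0,"ty":0,"tz":0.0335,"rx":0,"ry":0,"rz":0,"claw":-1},{"tx":0,"ty":0,"tz":0.0335,"rx":0,"ry":0,"rz":0,"claw":-1}]' --grip_force 30

```text
clock: 10.92
eef_pos: [0.5053, -0.0444, 0.0972]
ee_rot: [0.628, 0.778, 0.0, 0.0]
wrist_force: [0.5, 0.1, -2.4]
finger_gap: 0.0261
```

```bash
python3 - <<'E'
from h import *
go([0.505,-0.046,0.0965],12.2)
s=manip.observe(); p=cams.read_camera('wrist'); save(p,'w7')
import pickle; pickle.dump((s,{k:v for k,v in p.items()}),open('w7.pkl','wb'))
p=cams.read_camera('scene'); save(p,'scene7')
w=cv2.imread('pics/w7.png');s=cv2.imread('pics/scene7.png')
cv2.imwrite('pics/s7a.png',cv2.resize(s[130:230,200:340],None,fx=5.5,fy=5.5,interpolation=cv2.INTER_CUBIC))
cv2.imwrite('pics/w7a.png',cv2.resize(w[20:260,200:370],None,fx=2.5,fy=2.5,interpolation=cv2.INTER_CUBIC))
E
```

```text
clk 10.92 pos [ 0.5053 -0.0444  0.0972] jaw 12.16 q6 -0.35 gap 0.0261 F [ 0.5  0.1 -2.4]
t [-0.0015, -0.0006, 0.0007] r [0.02, 0.01, -0.04]
```

View pics/w7a.png

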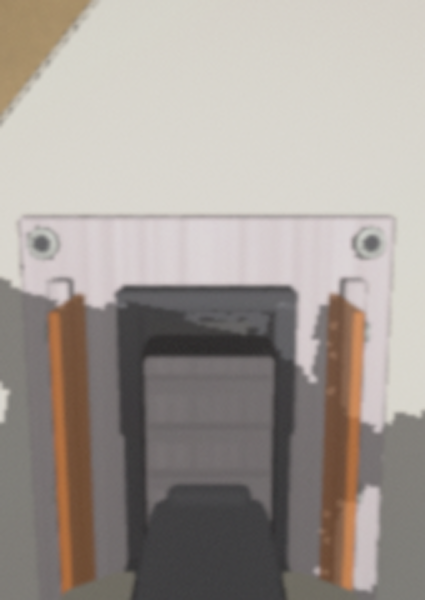

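View pics/s7a.png

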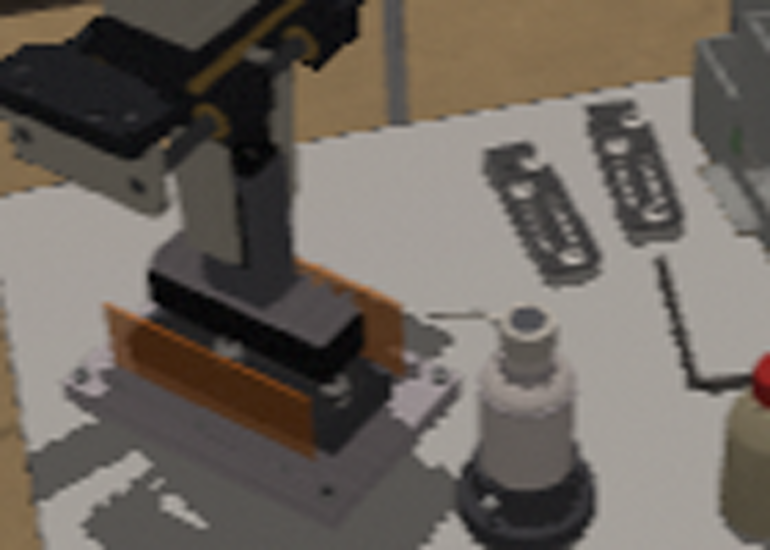

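```bash
python3 - <<'E'
from h import *
import pickle
s,p=pickle.load(open('w7.pkl','rb')); C=wristcam(p,s)
r=R.from_quat(s['ee_rot']); t=np.array(s['eef_pos'])
def tool(pts,z):
    P=np.array([ray(0,q,z,C) for q in crop(pts,(200,20),2.5)]); return r.inv().apply(P-t)[:,:2].round(4).tolist()
print('head top',tool([(144,355),(275,355)],.0972-.0225))
print('jig',tool([(18,216),(396,216)],.012),'nest',tool([(117,287),(297,287)],.028))
print('head front corner bottom z est: tool x 0.0485', )
# scene: gap via pixels head-bottom right corner (325,380) on s7a and top (325,345?)
E
```

```text
head top [[0.048, -0.0131], [0.0481, 0.0137]]
jig [[0.0745, -0.0499], [0.0746, 0.0491]] nest [[0.0576, -0.0229], [0.0577, 0.0222]]
head front corner bottom z est: tool x 0.0485
```

```bash
python3 - <<'E'
from h import *
go([0.505,-0.046,0.0965],12.2)
print(manip.close_job()); print(manip.observe()['clock'])
E
```

```text
clk 11.02 pos [ 0.5053 -0.0445  0.0972] jaw 12.16 q6 -0.35 gap 0.0259 F [-0.2  0.7 -2.3]
t [-0.0014, -0.0006, 0.0007] r [0.03, 0.01, -0.04]
the job is handed in; nothing more can be done
None
the job is handed in; nothing more can be done
```

I sprayed the activator, lifted the lamp out of its cradle, and handed the job in at about 11 s with the lamp held upright between the shields. No verdict was reported.

- **Spray can:** I pressed the cap with closed fingertips from 109 mm to 104 mm above the table, to its stop. The wrist force there was about 15 N. I then lifted off while the lamp was still in its cradle. The cap's travel itself is not readable, but later pictures show it standing up.
- **Carry:** I gripped the handle at 30 N and lifted the lamp straight out. The window stayed about 16 cm above the table on the way over the can and other items. I saw no sign of contact.
- **Final position:** In the last wrist picture the lamp head is centred on the jig and its nest within about 1 mm both across and along, and in line with them. By dead reckoning from the grip, the window is about 11 to 12 mm above the screw heads. The scene picture shows a clear gap.
- **Holding:** The finger opening was 26 mm, matching the handle, and the arm was steady.

The first move call was refused as invalid input, so I repeated it with all fields filled in and shorter shifts. The cameras disagreed by 2 to 5 mm on absolute positions, so I centred the lamp using single wrist pictures showing both the lamp and the jig.

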